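# Hover the reed pickup over the uncovered reed

## Task

Lift the dust cap off the reed on top of the bellows box and set it down, not dropped, flat inside the wooden tray. Then pick up the black sensor pickup by its grip, carry it clear of the racks and the box without touching them, and hold it upright about a centimetre above the brass reed shoe, centred over it and lined up lengthwise, never touching it. Finish still holding the pickup there, motionless, and leave the pitch pipe and the reed lifter undisturbed.

Things in the scene. Friction and masses are not known exactly. Their poses are not given: they have to be found in the camera images.
- bellows_box: Green enamelled box, 180 (its x) x 120 (y) x 120 mm high, fixed to the bench, origin at the centre of its underside, z up. On its flat top, centred, lies a steel slot plate 80 x 28 x 6 mm, and on that the brass reed shoe, long side along the box's x; at the start the dust cap hides both. A crank handle sticks out 58 mm at the box's +x end, at mid height (does not turn).
- reed (a point): Centre of the top face of the brass reed shoe (62 long in x, 16 wide in y, 3 mm thick), 129 mm above the bench; axes those of the box: x along the reed.
- cap: Loose wooden dust cap, 70 g or so: an upside-down box shell 94 (x) x 42 (y) x 20 mm high, walls 3 mm, with an upright grip bar on top, 36 (x) x 14 (y) mm, from 20 to 50 mm above the cap's rim. Origin at the centre of its lower rim, z up. At the start it stands on the box top (120 mm above the bench) over the reed, x along the reed.
- tray: Pale wooden tray fixed to the bench, open at the top, outside 120 (x) x 68 (y) x 14 mm high, walls and floor 5 mm, so 110 x 58 mm inside: the cap fits with 8 mm to spare on every side when their x axes are parallel. Origin at the centre of its underside. It lies on one side of the box (left or right), the pickup on the other.
- tray_floor (a point): Centre of the tray's inner floor, 5 mm above the bench, axes those of the tray.
- pickup: Loose reed pickup, 140 g or so, standing on the bench: a black sensor bar 70 (x) x 22 (y) x 18 mm high, and on it an upright aluminium grip 40 (x) x 16 (y) mm, from 18 to 72 mm above the underside. Origin at the centre of the underside (the sensing face), x along the bar, z up. The same either way round. A 12 mm thin connector stub sticks out at its +x end.
- pan_rack: Obstacle fixed to the bench beside the box: a wooden foot 140 (x) x 45 (y) mm holding a six-sided rosewood reed pan on edge, 148 mm across corners, 14 mm thick, top at most 162 mm above the bench. Origin at the centre of the foot's underside, x parallel to the box's x; about 155 mm to one side (y) of the box's centre.
- shoe_rack: Obstacle fixed to the bench on the other side of the box: a foot 140 (x) x 45 (y) mm with an upright plywood board 140 x 16 mm carrying brass reed shoes, top 160 mm above the bench. Origin at the centre of the foot's underside, x parallel to the box's x.
- pitch_pipe: Bystander: round chromatic pitch pipe lying flat, a steel disc 76 mm across, 16 mm thick. Origin at the centre of its underside.
- lifter: Bystander: reed lifter lying on the bench, wooden grip 90 x 18 x 18 mm and thin steel blade along its x, 175 mm in all. Origin at its underside, 5 mm from the grip's blade end, x towards the blade.
There are look-alikes about, which are no part of the job. There is more than one size of the cap; the job needs the middle-sized. Leave any blue look-alike of the pickup alone.

How it is judged:
On the way, in this order (a step that is already met when the one before it is completed fails the run):
1. the dust cap rests flat in the tray, let go, with the pickup still standing on the bench (horizontal distance between cap and tray_floor below 0.014 m and z of cap in the frame of tray_floor between -0.003 and 0.004 m and angle between cap's own z axis and vertical below 0.06 rad and linear speed of cap below 0.02 m/s and contact force between the fingers and cap below 0.05 N and height (world z) of pickup below 0.01 m), for 0.2 s.
2. the pickup is held off the bench, the cap staying in the tray (height (world z) of pickup above 0.08 m and contact force between the fingers and pickup above 1 N and horizontal distance between cap and tray_floor below 0.014 m and z of cap in the frame of tray_floor between -0.003 and 0.004 m and angle between cap's own z axis and vertical below 0.06 rad and linear speed of cap below 0.02 m/s and contact force between the fingers and cap below 0.05 N), for 0.2 s.
At the end, for the whole second after the job is handed in: Fingers alone hold the pickup, still (20 mm/s) and upright (0.10 rad), underside 3 to 20 mm above the reed shoe, centre within 8 mm of the reed's in plan, lengthwise within 0.14 rad, not touching the box; the cap lies flat on the tray floor inside its walls, let go (horizontal distance between pickup and reed below 0.008 m and z of pickup in the frame of reed between 0.003 and 0.02 m and angle between the x axis of pickup and the x axis of reed, either way round below 0.14 rad and angle between pickup's own z axis and vertical below 0.1 rad and linear speed of each of pickup, cap below 0.02 m/s and angular speed of pickup below 0.15 rad/s and contact force between the fingers and pickup above 1 N and contact force between pickup and bellows_box below 0.02 N and horizontal distance between cap and tray_floor below 0.014 m and z of cap in the frame of tray_floor between -0.003 and 0.004 m and angle between cap's own z axis and vertical below 0.06 rad and contact force between the fingers and cap below 0.05 N); the arm keeps its last pose, push and grip.
It fails at once if the pickup touches the bellows box, its reed or a rack (contact force between pickup and bellows_box above 0.3 N or contact force between pickup and pan_rack above 0.3 N or contact force between pickup and shoe_rack above 0.3 N).
It fails at once if the cap is dropped (falls freely by more than about a centimetre) (linear speed of cap above 0.5 m/s and contact force between the fingers and cap below 0.05 N).
It fails at once if the pitch pipe or the reed lifter is disturbed (moved over 15 mm) (distance of any of pitch_pipe, lifter from where it was at the start of the episode above 0.015 m).
It also fails if it takes over 61 s, if anything falls off the work surface, if the arm or the gripper's body presses on something with over 40 N, if the wrist force passes 120 N, or if a joint passes its speed limit or range.

## Robot

A 6-joint arm with a two-finger parallel gripper is mounted at the origin on the work surface. World frame = base frame: x ahead of the robot, y to its left, z up, the work surface at z = 0. Lengths are in m, angles in rad, forces in N, time in s.
With the tool pointing down it reaches from about 0.35 to 0.85 m from the base axis. Payload 8.1 kg.
Tool frame: the origin (TCP) lies between the finger pads; the fingertips stand tips_ahead ahead of it and the grasp point (between the pads) lies 8 mm behind it (tips_ahead is the distance from the TCP to the fingertips, in m); z points along the fingers, x is the direction in which the jaws open and shut, and the axes are right-handed (so a half turn about z gives the same grasp; the last joint's range is limited). The gripper opens to 93 mm and grips with 3 to 60 N. Pads are 15 mm wide; open, the fingers measure 128 mm over their backs; the gripper's body (75 mm by 188 mm) begins 65 mm behind the grasp point.
Start: joints at [1.165, 0.13, 1.488, -0, 1.523, -0.085], TCP at [0.189, 0.569, 0.23] pointing down, gripper open.
Joint ranges: [-2.96, 2.96], [-0.89, 2.26], [0.02, 2.5], [-1.34, 4.48], [0, 2.73], [-2.66, 2.66]. Speed limits (rad/s): [2.39, 2.39, 2.79, 3.14, 3.14, 3.14].

## Interface

Orientations are given as a rotation vector (axis times angle).
In Python, from plant import * gives the robot as it stands.
- The arm moves only by the tool play_rows, never from a script. Its argument "increments" is a list that holds one entry, the list of rows, each a list of 4 numbers: the shift along the tool's x, y, z in cm, then the turn about the tool's z in rad. A call has 1 to 5 rows; each row is the pose to reach, as a shift and turn from the pose measured when the call began, along the tool's axes at that moment; what a row does not reach only later rows make up. A row lasts 1/10 s, in which the tool goes at most 50 mm and 8.59 degrees, less where a joint would pass 70% of its speed; a pose out of reach is approached as far as the arm can. A call with a gripper value outside its range is refused whole. "jaw" is the finger opening in cm, from 0 to 9.3, set as the call begins (left out, the last holds). The fingers move at their own pace and stop on an object; "squeeze" is the grip in N (left out, the last holds). Time passes only in rows, so rows that repeat a pose let the fingers close. It gives the time, the measured TCP pose, the force and the opening at its end, in the units of the state.
- read_state(): the state, without advancing time (a new reading comes with each control period).
- read_camera(name): name is "scene" or "top" or "wrist"; returns (picture, depth): 400x640x3 uint8, blue, green, red; 400x640 float32, m along the optical axis (not along the pixel's ray), 0 where there is no reading.
- camera_params(name): a dict with "K" (3x3 intrinsics, pixels), "k1" (the pictures are not rectified: a ray, as slopes to the right and down, at radius r is drawn at 1 + k1 r^2 times it, then the intrinsics apply), "eye" and "orientation" of the camera in the world. Camera axes: x right, y up, looking along -z (the intrinsics and any distortion apply to the point x, -y, -z); pixel columns grow to the right and rows downward; lengths in m; the calibration is good to about 2 mm. A picture is of the moment at which its call begins: read the wrist's pose just before it. camera_params takes no time and is no camera call; for the wrist camera it gives the pose at the moment of the call.
- close_job(): hands the job in, once; it reports no verdict.
The state is a dict: "t": time; "q": joint angles; "dq": joint speeds; "joint_torque": joint torques, N m; "tool_pos": TCP position; "orientation": TCP orientation; "force": force on the tool from outside, world axes, zero at the start; "wrist_torque": the same for the moment, N m; "opening": finger opening in m.
Only numpy, scipy, OpenCV 4.12 (cv2) and the standard library are available. Lean on these libraries where they do the work, as an engineer would, in place of code of your own. Each camera call takes 0.05 s, during which the arm holds its last target.

## Working session

There is one attempt and no reset: what is moved stays moved. The work goes in short steps, Python scripts to look and compute and a tool call to move; the robot and the scene stay as the last step left them, time stands still between calls to the robot, and variables do not carry over. Pictures are saved under pics/ and viewed, and the job is handed in when it is done.

Besides the shell and the picture viewer there is one more tool, called after ">>>" by a JSON object that holds its "api" and its "payload", one argument or row to a line. play_rows: Moves the arm, as the interface text tells. Its arguments: {"type":"object","properties":{"increments":{"type":"array"},"jaw":{"type":"number"},"squeeze":{"type":"number"}},"required":["increments"]}

```bash
ls; mkdir -p pics; python3 - <<'E'
from plant import *
import cv2
s=read_state(); print(s)
for n in ["scene","top","wrist"]:
    p,d=read_camera(n); cv2.imwrite(f"pics/{n}0.png",p)
    import numpy as np
    np.save(f"pics/{n}0.npy",d); print(n,camera_params(n))
E
```

```text
pics
{'t': 0.0, 'q': array([ 1.16462872e+00,  1.31171868e-01,  1.48928104e+00, -2.29979121e-05,
        1.52302036e+00, -8.53856464e-02]), 'dq': array([ 0.00055627, -0.00021455,  0.00197279, -0.00018037, -0.00039005,
       -0.00030355]), 'joint_torque': array([-2.86635899e-03, -5.59846902e+01, -4.91743219e+01,  7.63549190e-02,
        3.64423043e-02, -1.88670679e-04]), 'tool_pos': array([0.18894094, 0.56888222, 0.22858009]), 'orientation': array([ 2.54690113e+00,  1.83757953e+00, -2.51497621e-03]), 'force': array([-0.4052235 ,  0.38359093,  0.53516091]), 'wrist_torque': array([-0.00282618,  0.01568354, -0.04151618]), 'opening': 0.09291774701138937}
scene {'K': array([[446.68333234,   0.        , 324.43330383],
       [  0.        , 446.68333234, 200.04540251],
       [  0.        ,   0.        ,   1.        ]]), 'k1': 0.04260962854455484, 'eye': array([1.23876921, 0.56243862, 0.74513127]), 'orientation': array([0.44094029, 1.07388862, 2.13107708])}
top {'K': array([[387.16717219,   0.        , 321.28091446],
       [  0.        , 387.16717219, 198.95728964],
       [  0.        ,   0.        ,   1.        ]]), 'k1': -0.043911781250228904, 'eye': array([ 0.43541692, -0.03412003,  1.01441973]), 'orientation': array([ 0.16772689, -0.14986447, -1.42850456])}
wrist {'K': array([[293.95053032,   0.        , 320.61024858],
       [  0.        , 293.95053032, 195.39393888],
       [  0.        ,   0.        ,   1.        ]]), 'k1': -0.05156221725049321, 'eye': array([0.11053845, 0.5951566 , 0.3841183 ]), 'orientation': array([-0.26056514, -0.18654382,  1.23981048])}
```

View pics/top0.png

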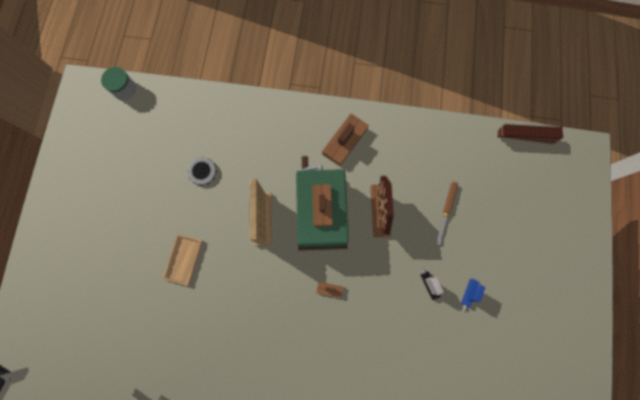

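View pics/scene0.png

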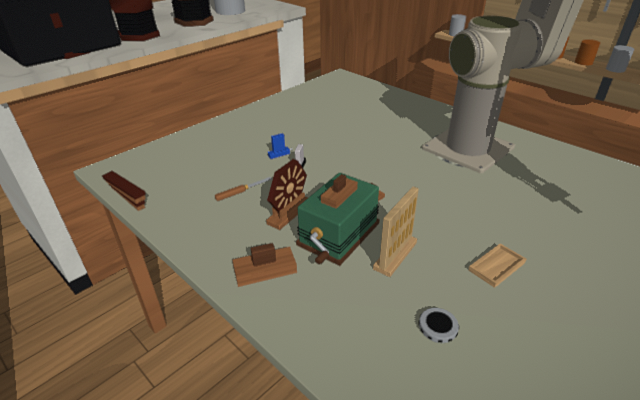

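View pics/wrist0.png

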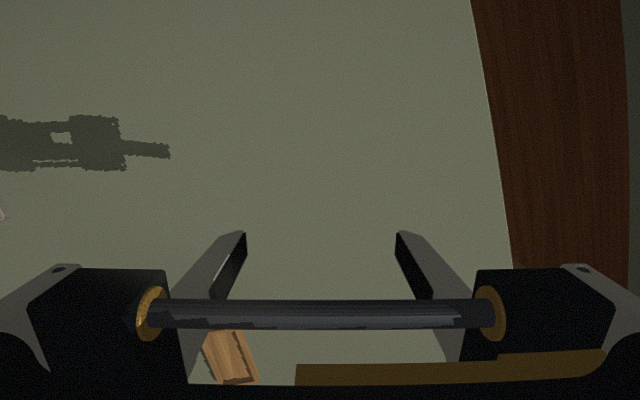

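```bash
cat > h.py <<'E'
import numpy as np, cv2
from scipy.spatial.transform import Rotation as R
def cloud(d,c):
    K=c["K"];h,w=d.shape
    u,v=np.meshgrid(np.arange(w),np.arange(h))
    xd=(u-K[0,2])/K[0,0];yd=(v-K[1,2])/K[1,1]
    x,y=xd.copy(),yd.copy()
    for _ in range(8):
        s=1+c["k1"]*(x*x+y*y);x=xd/s;y=yd/s
    P=np.stack([x*d,-y*d,-d],-1)
    return P@R.from_rotvec(c["orientation"]).as_matrix().T+c["eye"]
def proj(P,c):
    p=(np.atleast_2d(P)-c["eye"])@R.from_rotvec(c["orientation"]).as_matrix()
    x=p[:,0]/-p[:,2];y=-p[:,1]/-p[:,2];s=1+c["k1"]*(x*x+y*y)
    return np.stack([x*s*c["K"][0,0]+c["K"][0,2],y*s*c["K"][1,1]+c["K"][1,2]],-1)
E
python3 - <<'E'
from plant import *
from h import *
for n in ["top","scene"]:
    d=np.load(f"pics/{n}0.npy");P=cloud(d,camera_params(n));np.save(f"pics/{n}P.npy",P)
P=np.load("pics/topP.npy")
pts={"floor":(300,330),"captop":(322,206),"capshell":(322,190),"boxtop":(302,180),"pan":(385,205),"shoe":(258,210),"tray":(185,260),"pickgrip":(434,286),"pipe":(202,171),"lifter":(451,198),"bigcap":(346,138),"small":(330,290),"blue":(473,293)}
for k,(u,v) in pts.items(): print(k,P[v,u].round(3))
p=cv2.imread("pics/top0.png")
a=cv2.resize(p[150:320,230:350],None,fx=4.5,fy=3.5,interpolation=cv2.INTER_CUBIC)
cv2.imwrite("pics/tA.png",cv2.resize(p[140:320,150:350],(800,600*180*4//(200*3)) ,interpolation=cv2.INTER_CUBIC)[:600])
cv2.imwrite("pics/tB.png",cv2.resize(p[150:330,280:500],(733,600),interpolation=cv2.INTER_CUBIC))
# ortho colour map 2mm/pix
E
```

```text
floor [ 0.306 -0.001  0.004]
captop [ 0.595 -0.016  0.17 ]
capshell [ 0.638 -0.01   0.139]
boxtop [0.661 0.041 0.119]
pan [ 0.626 -0.161  0.127]
shoe [0.572 0.129 0.139]
tray [0.436 0.321 0.004]
pickgrip [ 0.457 -0.306  0.071]
pipe [0.675 0.319 0.017]
lifter [ 0.69  -0.346  0.024]
bigcap [ 0.8   -0.051  0.069]
small [ 0.414 -0.061  0.038]
blue [ 0.453 -0.408  0.052]
```

```bash
python3 - <<'E'
from h import *
P=np.load("pics/topP.npy");Z=P[...,2]
def seg(name,u0,v0,u1,v1,z0,z1):
    m=np.zeros(Z.shape,bool);m[v0:v1,u0:u1]=True;m&=(Z>z0)&(Z<z1)
    q=P[m]; 
    if len(q)<4: print(name,len(q));return
    r=cv2.minAreaRect((q[:,:2]*1000).astype(np.float32));print(name,len(q),"rect c",np.round(r[0],1),"size",np.round(r[1],1),"ang",round(r[2],1),"zmed",np.median(q[:,2]).round(4))
seg("box",290,160,352,255,.112,.124)
seg("cap",305,175,340,235,.134,.146)
seg("capgrip",305,175,340,235,.155,.18)
seg("tray",155,225,215,295,.008,.03)
seg("pickgrip",415,265,450,305,.05,.09)
seg("pickbar",415,265,450,305,.01,.03)
seg("pipe",180,150,225,195,.008,.03)
seg("lifter",430,175,465,250,.006,.03)
seg("pan",365,170,400,240,.05,.18)
seg("panf",365,170,400,240,.01,.04)
seg("shoe",240,170,285,250,.08,.18)
seg("big",310,105,380,170,.01,.08)
seg("small",310,275,355,305,.01,.08)
seg("blue",455,270,495,315,.01,.09)
E
```

```text
box 2983 rect c [606.8 -13.8] size [180.5 119.9] ang 9.7 zmed 0.1205
cap 625 rect c [605.8 -14.5] size [94.9 41.4] ang 8.3 zmed 0.1407
capgrip 108 rect c [605.3 -14.5] size [35.2 13.4] ang 7.8 zmed 0.1706
tray 429 rect c [438.1 325.8] size [ 70.1 121.6] ang 84.1 zmed 0.0135
pickgrip 155 rect c [ 459.4 -312. ] size [40.4 16.6] ang 30.4 zmed 0.0717
pickbar 164 rect c [ 464.  -308.7] size [82.4 22.6] ang 32.1 zmed 0.0181
pipe 616 rect c [674.3 321.8] size [74.  73.5] ang 3.7 zmed 0.0163
lifter 374 rect c [ 656.9 -334. ] size [ 59.  190.8] ang 80.2 zmed 0.0159
pan 708 rect c [ 635.5 -163.7] size [146.7  20.1] ang 10.0 zmed 0.1241
panf 333 rect c [ 633.2 -155.7] size [141.5  41.1] ang 18.4 zmed 0.0172
shoe 749 rect c [571.8 135.8] size [140.3  18. ] ang 9.7 zmed 0.159
big 1179 rect c [787. -35.] size [ 61.5 200.3] ang 61.6 zmed 0.0297
small 297 rect c [415.8 -60.6] size [64.6 29. ] ang 87.4 zmed 0.0151
blue 382 rect c [ 449.6 -412.6] size [22.9 79.8] ang 72.9 zmed 0.0391
```

```bash
python3 - <<'E'
import plant
print([n for n in dir(plant) if not n.startswith('_')]); print(getattr(plant,'tips_ahead',None))
from h import *
P=np.load("pics/sceneP.npy");Z=P[...,2]
def seg(name,c,r,z0,z1):
    m=(Z>z0)&(Z<z1)&(np.hypot(P[...,0]-c[0],P[...,1]-c[1])<r);q=P[m]
    if len(q)<4: print(name,len(q));return
    a=cv2.minAreaRect((q[:,:2]*1000).astype(np.float32));print(name,len(q),np.round(a[0],1),np.round(a[1],1),round(a[2],1),np.median(q[:,2]).round(4))
seg("box",(.607,-.014),.115,.116,.124)
seg("capgrip",(.607,-.014),.04,.165,.18)
seg("capshell",(.607,-.014),.06,.137,.144)
seg("tray",(.438,.326),.08,.010,.03)
seg("pick",(.46,-.311),.05,.066,.09)
p=cv2.imread("pics/top0.png")
cv2.imwrite("pics/tC.png",cv2.resize(p[240:330,390:510],(800,600),interpolation=cv2.INTER_CUBIC))
E
```

```text
['IKError', 'camera_params', 'close_job', 'read_camera', 'read_state', 'tips_ahead']
0.011
box 1545 [608.  -12.1] [179.7 118.5] 9.3 0.1189
capgrip 62 [605.7 -12.6] [37.4 13.6] 7.1 0.1687
capshell 316 [606.  -13.1] [97.9 43.9] 10.1 0.1388
tray 351 [440.1 326.6] [ 70. 125.] 84.1 0.0129
pick 45 [ 462.4 -310.7] [41.6 16.6] 32.4 0.0703
```

View pics/tB.png

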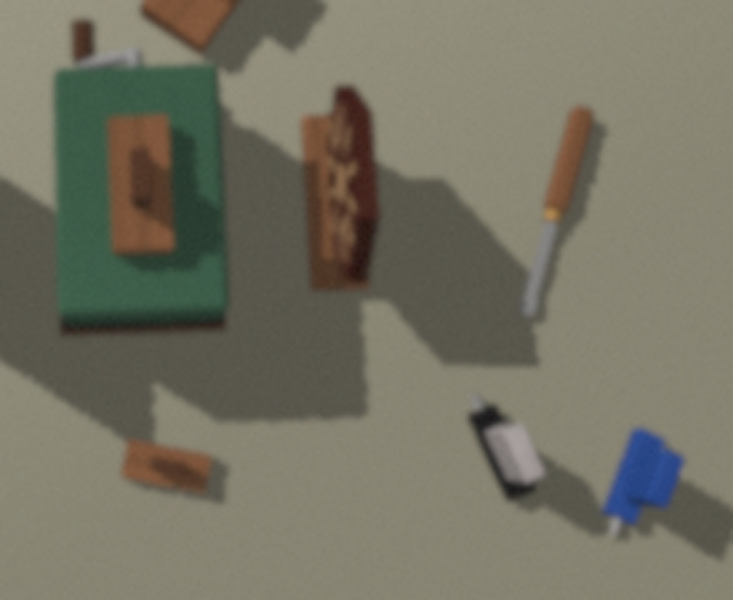

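View pics/tC.png

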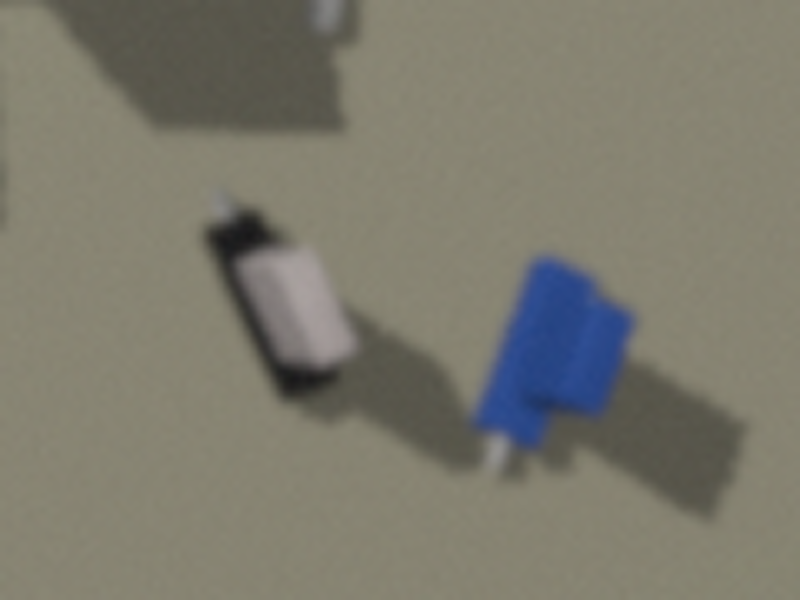

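```bash
cat > go.py <<'E'
import sys
from plant import *
from h import *
def rel(x,y,z,yaw):
    s=read_state();M=R.from_rotvec(s["orientation"]).as_matrix()
    d=M.T@(np.array([x,y,z])/1000-s["tool_pos"])*100
    y0=np.degrees(np.arctan2(M[1,0],M[0,0]));t=-(yaw-y0+180)%360-180
    t=-((yaw-y0+180)%360-180)
    print("t",round(s["t"],2),"pos",(s["tool_pos"]*1000).round(1),"yaw",y0.round(2),"tilt",np.degrees(np.arccos(-M[2,2])).round(2),"open",round(s["opening"]*1000,1),"F",s["force"].round(2),"q6",s["q"][5].round(2))
    print("shift cm",d.round(2),"turn",np.radians(t).round(4),"mag",np.linalg.norm(d).round(2))
if __name__=="__main__": rel(*map(float,sys.argv[1:5]))
E
python3 go.py 605.5 -13.5 230 99.4
```

```text
t 0.15 pos [189.  569.  228.8] yaw 71.62 tilt 0.08 open 92.7 F [ 0.2  -0.63  0.09] q6 -0.09
shift cm [-42.15  57.89  -0.06] turn -0.4848 mag 71.61
```

>>> {"api": "play_rows", "payload": {
  "increments": [
    [[-2.8, 3.86, 0, -0.1], [-5.6, 7.7, 0, -0.2], [-8.4, 11.6, 0, -0.3], [-11.2, 15.4, 0, -0.4], [-14, 19.3, 0, -0.48]]
  ],
  "jaw": 4.0,
  "squeeze": 15
}}

```text
t: 0.65
tool_pos: [0.3285, 0.3736, 0.2287]
orientation: [2.032, 2.395, -0.003]
force: [-0.2, -0.0, -0.3]
opening: 0.0575
```

```bash
python3 go.py 605.5 -13.5 230 99.4
```

```text
t 0.65 pos [328.5 373.6 228.7] yaw 99.38 tilt 0.1 open 57.5 F [-0.16 -0.03 -0.31] q6 -0.99
shift cm [-42.71  21.02  -0.09] turn -0.0003 mag 47.6
```

>>> {"api": "play_rows", "payload": {
  "increments": [
    [[-4.2, 2.1, 0, 0], [-8.4, 4.1, 0, 0], [-12.6, 6.2, 0, 0], [-16.8, 8.3, 0, 0], [-21, 10.4, 0, 0]]
  ]
}}

```text
t: 1.15
tool_pos: [0.4661, 0.1816, 0.2289]
orientation: [2.032, 2.395, -0.002]
force: [0.7, 0.7, -0.2]
opening: 0.04
```

>>> {"api": "play_rows", "payload": {
  "increments": [
    [[-4.4, 2.1, 0, 0], [-8.8, 4.3, 0, 0], [-13.2, 6.4, 0, 0], [-17.6, 8.5, 0, 0], [-21.6, 10.6, 0, 0]]
  ]
}}

```text
t: 1.65
tool_pos: [0.6065, -0.0165, 0.2287]
orientation: [2.033, 2.395, -0.003]
force: [0.7, 0.4, -0.3]
opening: 0.0401
```

```bash
python3 go.py 605.5 -13.5 155 99.4; python3 - <<'E'
from plant import *
from h import *
p,d=read_camera("wrist");cv2.imwrite("pics/w1.png",p)
P=cloud(d,camera_params("wrist"));Z=P[...,2]
def seg(name,c,r,z0,z1):
    m=(Z>z0)&(Z<z1)&(np.hypot(P[...,0]-c[0],P[...,1]-c[1])<r);q=P[m]
    if len(q)<4: print(name,len(q));return
    a=cv2.minAreaRect((q[:,:2]*1000).astype(np.float32));print(name,len(q),np.round(a[0],1),np.round(a[1],1),round(a[2],1),np.median(q[:,2]).round(4))
seg("box",(.607,-.014),.115,.116,.124)
seg("capgrip",(.607,-.014),.04,.166,.176)
seg("capshell",(.607,-.014),.06,.137,.144)
E
```

```text
t 1.65 pos [606.5 -16.5 228.7] yaw 99.34 tilt 0.1 open 40.1 F [ 0.7   0.44 -0.33] q6 -1.84
shift cm [ 0.32 -0.04  7.37] turn -0.001 mag 7.37
box 15043 [608.2 -20. ] [178.5 118.3] 9.3 0.1191
capgrip 772 [607.1 -20.4] [36.4 13.5] 9.8 0.169
capshell 4043 [607.4 -20.2] [94.9 42.2] 10.0 0.1392
```

View pics/w1.png

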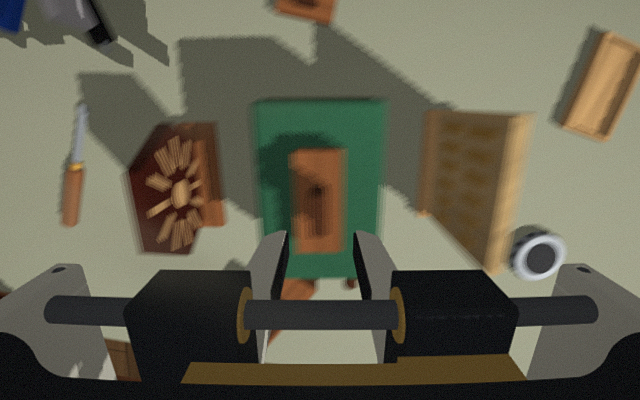

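```bash
cat > wr.py <<'E'
from plant import *
from h import *
import sys
c=camera_params("wrist");p,d=read_camera("wrist");cv2.imwrite("pics/"+sys.argv[1]+".png",p)
P=cloud(d,c);Z=P[...,2];np.save("pics/wP.npy",P)
def seg(name,c,r,z0,z1):
    m=(Z>z0)&(Z<z1)&(np.hypot(P[...,0]-c[0],P[...,1]-c[1])<r);q=P[m]
    if len(q)<4: print(name,len(q));return
    a=cv2.minAreaRect((q[:,:2]*1000).astype(np.float32));print(name,len(q),np.round(a[0],1),np.round(a[1],1),round(a[2],1),np.median(q[:,2]).round(4))
for a in sys.argv[2:]:
    v=a.split(",");seg(v[0],(float(v[1]),float(v[2])),float(v[3]),float(v[4]),float(v[5]))
E
python3 wr.py w2 box,.607,-.014,.115,.116,.124 grip,.607,-.014,.04,.166,.176 shell,.607,-.014,.06,.137,.144
python3 go.py 605.5 -13.5 155 99.4
```

```text
box 15510 [605.3 -14.1] [178.8 119.1] 9.7 0.1201
grip 800 [604.6 -14.7] [36.3 13.8] 10.2 0.1701
shell 4071 [604.9 -14.6] [94.7 42.1] 10.1 0.1402
t 1.75 pos [607.4 -19.1 227.5] yaw 99.11 tilt 0.19 open 40.0 F [ 0.08 -0.39  0.32] q6 -1.84
shift cm [ 0.6  -0.08  7.25] turn -0.005 mag 7.27
```

>>> {"api": "play_rows", "payload": {
  "increments": [
    [[0.55, -0.14, 1, -0.012], [0.55, -0.14, 3, -0.012], [0.55, -0.14, 5, -0.012], [0.55, -0.14, 6.5, -0.012], [0.55, -0.14, 7.25, -0.012]]
  ]
}}

```text
t: 2.25
tool_pos: [0.6033, -0.0128, 0.1526]
orientation: [-2.02, -2.403, 0.008]
force: [-0.2, 0.1, 0.3]
opening: 0.0401
```

>>> {"api": "play_rows", "payload": {
  "increments": [
    [[0, 0, 0, 0], [0, 0, 0, 0]]
  ]
}}

```text
t: 2.45
tool_pos: [0.6032, -0.0123, 0.1528]
orientation: [-2.019, -2.403, 0.008]
force: [0.3, -0.2, 0.2]
opening: 0.0397
```

```bash
python3 go.py 605 -14 155 99.8
```

```text
t 2.45 pos [603.2 -12.3 152.8] yaw 99.93 tilt 0.32 open 39.7 F [ 0.27 -0.17  0.17] q6 -1.85
shift cm [-0.2   0.15 -0.22] turn 0.0023 mag 0.33
```

>>> {"api": "play_rows", "payload": {
  "increments": [
    [[-0.2, 0.15, -0.3, 0], [-0.2, 0.15, -0.3, 0], [-0.2, 0.15, -0.3, 0]]
  ]
}}

```text
t: 2.75
tool_pos: [0.6057, -0.0142, 0.1569]
orientation: [-2.02, -2.404, 0.006]
force: [0.2, -0.4, -0.2]
opening: 0.0403
```

>>> {"api": "play_rows", "payload": {
  "increments": [
    [[0, 0, 0, 0], [0, 0, 0, 0], [0, 0, 0, 0], [0, 0, 0, 0], [0, 0, 0, 0]]
  ],
  "jaw": 0.8,
  "squeeze": 15
}}

```text
t: 3.25
tool_pos: [0.6056, -0.0142, 0.1568]
orientation: [-2.02, -2.404, 0.006]
force: [-0.8, -0.1, 0.9]
opening: 0.0143
```

```bash
python3 go.py 605 -14 235 99.8
```

```text
t 3.25 pos [605.6 -14.2 156.8] yaw 99.92 tilt 0.24 open 14.3 F [-0.77 -0.1   0.89] q6 -1.85
shift cm [ 0.01 -0.09 -7.82] turn 0.0021 mag 7.82
```

>>> {"api": "play_rows", "payload": {
  "increments": [
    [[0, 0, -0.5, 0], [0, 0, -2, 0], [0, 0, -4.5, 0], [0, 0, -7, 0], [0, 0, -8.5, 0]]
  ]
}}

```text
t: 3.75
tool_pos: [0.607, -0.014, 0.2457]
orientation: [2.02, 2.404, -0.003]
force: [0.4, 0.2, -1.0]
opening: 0.0137
```

```bash
python3 go.py 439 326 240 84.1; python3 - <<'E'
from plant import *
import cv2
p,d=read_camera("scene");cv2.imwrite("pics/s1.png",cv2.resize(p[100:300,200:500],(750,500)))
E
```

```text
t 3.75 pos [607.  -14.  245.7] yaw 99.92 tilt 0.16 open 13.7 F [ 0.41  0.21 -0.95] q6 -1.85
shift cm [ 36.39 -10.69   0.47] turn 0.2761 mag 37.93
```

View pics/s1.png

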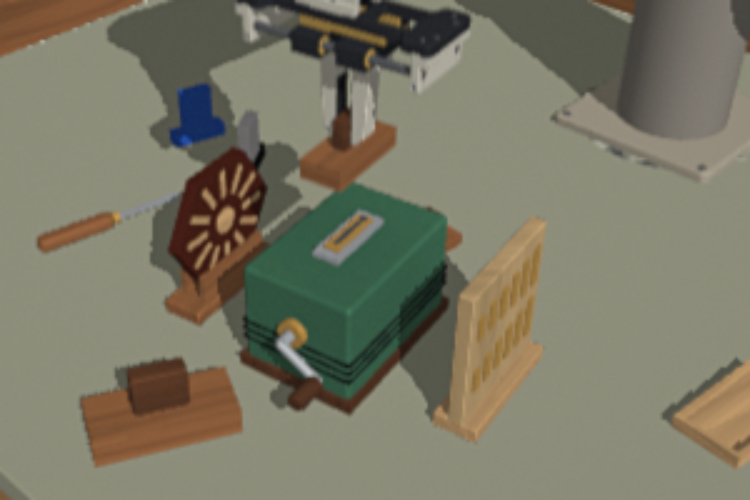

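>>> {"api": "play_rows", "payload": {
  "increments": [
    [[3, -0.9, 0, 0.03], [7.2, -2.1, 0, 0.08], [11.4, -3.3, 0, 0.13], [15.6, -4.5, 0, 0.18], [19.6, -5.7, 0, 0.22]]
  ]
}}

```text
t: 4.3
tool_pos: [0.5168, 0.1705, 0.2466]
orientation: [2.272, 2.163, 0.0]
force: [0.8, 0.9, 0.1]
opening: 0.0136
```

```bash
python3 go.py 439 326 200 84.1
```

```text
t 4.3 pos [516.8 170.5 246.6] yaw 87.19 tilt 0.25 open 13.6 F [0.79 0.9  0.06] q6 -1.29
shift cm [15.17 -8.55  4.59] turn 0.0539 mag 18.0
```

>>> {"api": "play_rows", "payload": {
  "increments": [
    [[3.6, -2.1, 0, 0.02], [7.4, -4.2, 0.5, 0.04], [11, -6.2, 2, 0.055], [13.8, -7.8, 3.6, 0.055], [15.2, -8.55, 4.6, 0.055]]
  ]
}}

```text
t: 4.8
tool_pos: [0.4368, 0.3282, 0.1983]
orientation: [2.329, 2.103, -0.002]
force: [0.1, -0.4, -0.9]
opening: 0.0141
```

>>> {"api": "play_rows", "payload": {
  "increments": [
    [[0, 0, 0, 0], [0, 0, 0, 0]]
  ]
}}

```text
t: 5.0
tool_pos: [0.4369, 0.3277, 0.198]
orientation: [2.328, 2.104, -0.004]
force: [1.0, -0.2, -1.2]
opening: 0.0139
```

```bash
python3 wr.py w3 traytop,.438,.326,.085,.009,.02; python3 go.py 439 326 60 84.1;python3 - <<'E'
from plant import *
import cv2,numpy as np
from h import *
c=camera_params("top")
p,d=read_camera("top");cv2.imwrite("pics/t2.png",cv2.resize(p[150:320,140:360],(776,600),interpolation=cv2.INTER_CUBIC))
P=cloud(d,c);Z=P[...,2]
def seg(name,c,r,z0,z1):
    m=(Z>z0)&(Z<z1)&(np.hypot(P[...,0]-c[0],P[...,1]-c[1])<r);q=P[m]
    if len(q)<4: print(name,len(q));return
    a=cv2.minAreaRect((q[:,:2]*1000).astype(np.float32));print(name,len(q),np.round(a[0],1),np.round(a[1],1),round(a[2],1),np.median(q[:,2]).round(4))
seg("plate",(.607,-.014),.05,.1235,.135)
E
```

```text
traytop 564 [396.5 330.4] [67.9 37.6] 83.8 0.0141
t 5.05 pos [437.6 327.4 198.7] yaw 84.15 tilt 0.24 open 13.8 F [-0.29  0.52 -0.44] q6 -0.92
shift cm [-0.07  0.13 13.87] turn 0.0009 mag 13.87
plate 444 [604.3 -16.6] [90.9 86.1] 31.7 0.1278
```

View pics/w3.png

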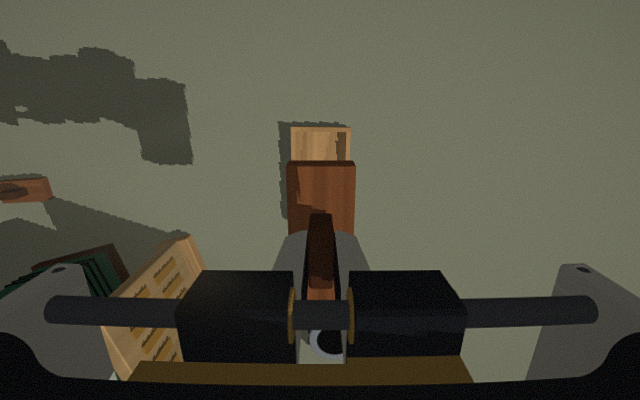

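View pics/t2.png

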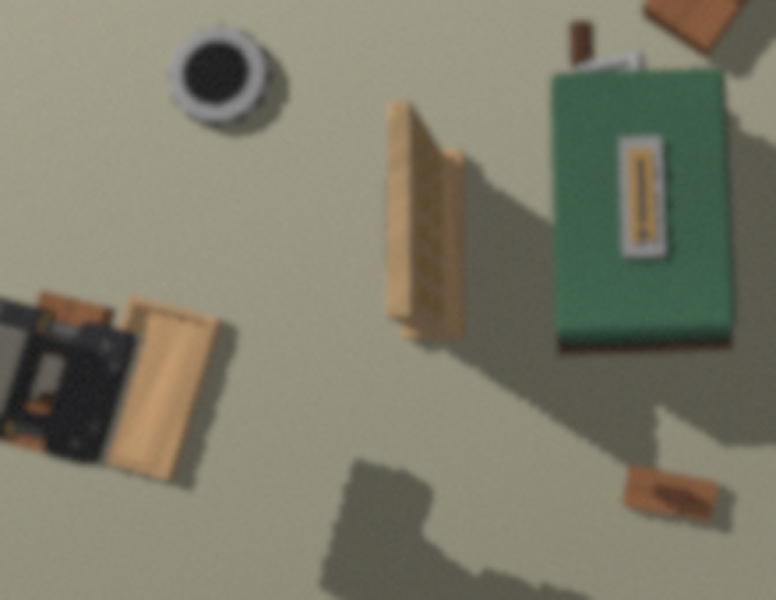

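>>> {"api": "play_rows", "payload": {
  "increments": [
    [[-0.1, 0.05, 2, 0], [-0.1, 0.05, 5.5, 0], [-0.1, 0.05, 9, 0], [-0.1, 0.05, 12, 0], [-0.1, 0.05, 14, 0]]
  ]
}}

```text
t: 5.6
tool_pos: [0.4391, 0.324, 0.0575]
orientation: [2.332, 2.099, -0.003]
force: [0.1, 0.1, -0.7]
opening: 0.014
```

>>> {"api": "play_rows", "payload": {
  "increments": [
    [[0, 0, 0, 0], [0, 0, 0, 0]]
  ]
}}

```text
t: 5.8
tool_pos: [0.4401, 0.3231, 0.0582]
orientation: [2.333, 2.097, -0.003]
force: [0.4, 0.1, -0.1]
opening: 0.014
```

```bash
python3 wr.py w4; python3 go.py 438.3 326.1 42 84.1
```

```text
t 5.85 pos [440.7 323.8  59.2] yaw 83.91 tilt 0.27 open 13.9 F [ 0.38  0.06 -0.59] q6 -0.92
shift cm [ 0.21 -0.27  1.72] turn -0.0033 mag 1.75
```

View pics/w4.png

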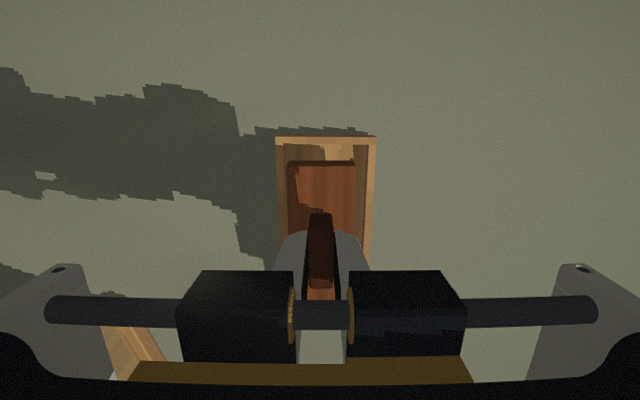

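>>> {"api": "play_rows", "payload": {
  "increments": [
    [[0.2, -0.27, 0, 0], [0.2, -0.27, 0.3, 0], [0.2, -0.27, 0.6, 0], [0.2, -0.27, 0.6, 0]]
  ]
}}

```text
t: 6.25
tool_pos: [0.4379, 0.326, 0.0529]
orientation: [2.333, 2.097, -0.0]
force: [-1.1, 0.5, -0.8]
opening: 0.0139
```

```bash
python3 go.py 438.3 326.1 42 84.1
```

```text
t 6.25 pos [437.9 326.   52.9] yaw 83.92 tilt 0.27 open 13.9 F [-1.07  0.51 -0.82] q6 -0.91
shift cm [0.02 0.03 1.09] turn -0.0031 mag 1.09
```

>>> {"api": "play_rows", "payload": {
  "increments": [
    [[0, 0, 0.3, 0], [0, 0, 0.5, 0], [0, 0, 0.7, 0], [0, 0, 0.9, 0], [0, 0, 1.0, 0]]
  ]
}}

```text
t: 6.75
tool_pos: [0.4379, 0.3259, 0.0426]
orientation: [2.333, 2.098, -0.001]
force: [0.4, -0.5, -1.4]
opening: 0.0139
```

>>> {"api": "play_rows", "payload": {
  "increments": [
    [[0, 0, 0.05, 0], [0, 0, 0.05, 0]]
  ]
}}

```text
t: 6.95
tool_pos: [0.4379, 0.3259, 0.0422]
orientation: [2.333, 2.098, -0.001]
force: [-0.2, -0.7, -0.6]
opening: 0.0139
```

```bash
python3 go.py 438.3 326.1 42 84.1; python3 wr.py w5
```

```text
t 6.95 pos [437.9 325.9  42.2] yaw 83.92 tilt 0.26 open 13.9 F [-0.2  -0.74 -0.64] q6 -0.91
shift cm [0.03 0.04 0.02] turn -0.0031 mag 0.05
```

View pics/w5.png

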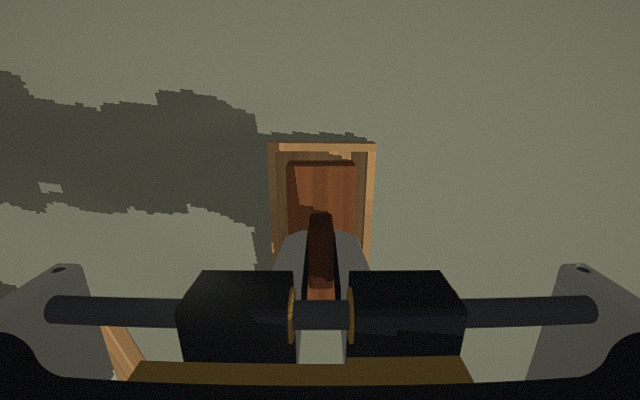

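>>> {"api": "play_rows", "payload": {
  "increments": [
    [[0, 0, 0.1, 0], [0, 0, 0.15, 0], [0, 0, 0.15, 0]]
  ]
}}

```text
t: 7.3
tool_pos: [0.4382, 0.326, 0.0419]
orientation: [2.332, 2.097, -0.0]
force: [-4.0, -3.6, 9.0]
opening: 0.0137
```

```bash
python3 go.py 438.3 326.1 42 84.1
```

```text
t 7.3 pos [438.2 326.   41.9] yaw 83.93 tilt 0.28 open 13.7 F [-4.04 -3.6   8.98] q6 -0.91
shift cm [ 0.02  0.01 -0.01] turn -0.003 mag 0.02
```

>>> {"api": "play_rows", "payload": {
  "increments": [
    [[0, 0, 0, 0], [0, 0, 0, 0], [0, 0, 0, 0], [0, 0, 0, 0], [0, 0, 0, 0]]
  ],
  "jaw": 4
}}

```text
t: 7.8
tool_pos: [0.4381, 0.3259, 0.0416]
orientation: [2.332, 2.097, -0.001]
force: [-0.7, 0.6, -0.3]
opening: 0.0397
```

>>> {"api": "play_rows", "payload": {
  "increments": [
    [[0, 0, -0.5, 0], [0, 0, -2, 0], [0, 0, -5, 0], [0, 0, -9, 0], [0, 0, -14, 0]]
  ]
}}

```text
t: 8.3
tool_pos: [0.4365, 0.3257, 0.1826]
orientation: [2.333, 2.098, -0.005]
force: [0.9, 0.2, 0.5]
opening: 0.0401
```

```bash
python3 go.py 461 -311.3 230 -58.6; python3 wr.py w6 shell,.438,.326,.06,.018,.03 grip,.438,.326,.06,.05,.06 tray,.438,.326,.09,.011,.017 
```

```text
t 8.3 pos [436.5 325.7 182.6] yaw 83.93 tilt 0.3 open 40.1 F [0.88 0.23 0.54] q6 -0.91
shift cm [-63.11   9.18  -4.4 ] turn 2.4876 mag 63.92
shell 2667 [437.2 325.6] [42.1 94.7] 83.9 0.0252
grip 481 [436.6 326. ] [13.3 35.4] 83.6 0.055
tray 1487 [438.2 325.6] [ 68.1 120.8] 83.6 0.0141
```

View pics/w6.png

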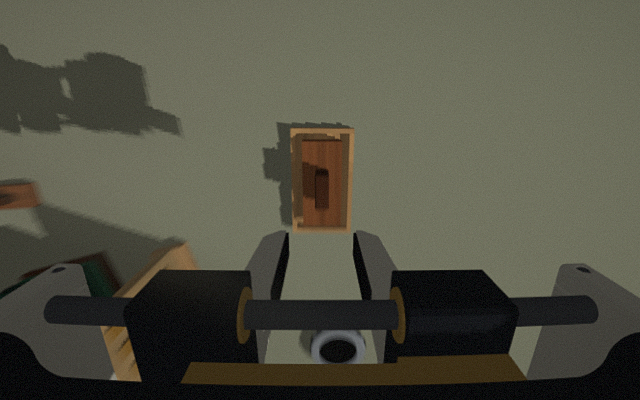

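>>> {"api": "play_rows", "payload": {
  "increments": [
    [[-3, 0.4, -1, 0.14], [-7, 1, -2, 0.28], [-11, 1.6, -3, 0.42], [-15, 2.2, -3, 0.56], [-19, 2.8, -3, 0.7]]
  ]
}}

```text
t: 8.85
tool_pos: [0.4485, 0.1352, 0.2256]
orientation: [2.915, 1.164, 0.025]
force: [0.2, 0.5, -0.3]
opening: 0.0399
```

```bash
python3 go.py 461 -311.3 200 -58.6
```

```text
t 8.85 pos [448.5 135.2 225.6] yaw 43.53 tilt 0.94 open 39.9 F [ 0.15  0.5  -0.28] q6 -0.58
shift cm [-29.88  33.21   2.45] turn 1.7825 mag 44.74
```

>>> {"api": "play_rows", "payload": {
  "increments": [
    [[-2.7, 3, 0, 0.14], [-5.4, 6, 0, 0.28], [-8, 9, 0, 0.42], [-10.8, 12, 0, 0.56], [-13.4, 14.9, 0, 0.7]]
  ]
}}

```text
t: 9.35
tool_pos: [0.454, -0.0669, 0.2266]
orientation: [-3.139, -0.084, -0.029]
force: [1.1, 0.3, -0.4]
opening: 0.0402
```

```bash
python3 go.py 461 -311.3 200 -58.6
```

```text
t 9.35 pos [454.  -66.9 226.6] yaw 3.08 tilt 1.06 open 40.2 F [ 1.06  0.35 -0.39] q6 -0.32
shift cm [-0.66 24.45  2.62] turn 1.0766 mag 24.59
```

>>> {"api": "play_rows", "payload": {
  "increments": [
    [[0, 4, 0, 0.14], [-0.1, 8, 0, 0.28], [-0.3, 12, 0, 0.42], [-0.4, 16, 0, 0.56], [-0.5, 19, 0, 0.7]]
  ]
}}

```text
t: 9.85
tool_pos: [0.4591, -0.2594, 0.2277]
orientation: [-2.969, 1.005, -0.029]
force: [0.1, 1.0, -0.4]
opening: 0.0401
```

```bash
python3 go.py 461 -311.3 180 -58.6
```

```text
t 9.85 pos [ 459.1 -259.4  227.7] yaw -37.42 tilt 1.14 open 40.1 F [ 0.06  0.97 -0.36] q6 0.03
shift cm [3.23 4.07 4.77] turn 0.3696 mag 7.05
```

>>> {"api": "play_rows", "payload": {
  "increments": [
    [[1.2, 1.5, 1.5, 0.13], [2.4, 3, 3, 0.26], [3.2, 4.1, 4.8, 0.37], [3.2, 4.1, 4.8, 0.37], [3.2, 4.1, 4.8, 0.37]]
  ]
}}

```text
t: 10.35
tool_pos: [0.4605, -0.3112, 0.1804]
orientation: [-2.732, 1.529, -0.026]
force: [0.5, 1.2, 1.3]
opening: 0.04
```

```bash
python3 wr.py w7 grip,.461,-.311,.05,.064,.08 bar,.461,-.311,.06,.012,.024; python3 go.py 461 -311.3 50 -58.6
```

```text
grip 692 [ 459.9 -313.3] [39.6 15.5] 31.2 0.072
bar 471 [ 464.6 -310.3] [80.9 21.5] 31.0 0.0179
t 10.4 pos [ 460.9 -311.1  181. ] yaw -58.46 tilt 1.2 open 39.9 F [-0.1  -0.55  0.85] q6 0.32
shift cm [-0.12  0.24 13.1 ] turn 0.0025 mag 13.1
```

View pics/w7.png

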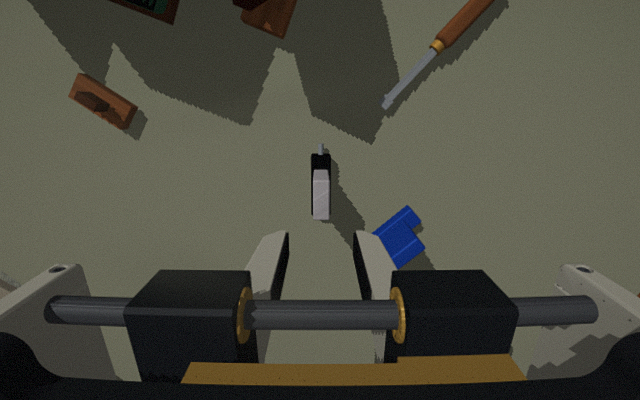

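>>> {"api": "play_rows", "payload": {
  "increments": [
    [[-0.08, 0.4, 2, 0], [-0.08, 0.4, 5, 0], [-0.08, 0.4, 8, 0], [-0.08, 0.4, 9.5, 0], [-0.08, 0.4, 9.5, 0]]
  ]
}}

```text
t: 10.9
tool_pos: [0.4583, -0.3111, 0.0846]
orientation: [-2.733, 1.526, -0.023]
force: [-0.0, 0.7, -0.0]
opening: 0.0403
```

```bash
python3 go.py 460 -312.5 42 -59
```

```text
t 10.9 pos [ 458.3 -311.1   84.6] yaw -58.34 tilt 1.07 open 40.3 F [-0.04  0.73 -0.04] q6 0.32
shift cm [0.18 0.   4.27] turn 0.0115 mag 4.27
```

>>> {"api": "play_rows", "payload": {
  "increments": [
    [[0.18, 0, 0.5, 0.01], [0.18, 0, 2, 0.01], [0.18, 0, 3.5, 0.01], [0.18, 0, 4.2, 0.01], [0.18, 0, 4.2, 0.01]]
  ]
}}

```text
t: 11.4
tool_pos: [0.4589, -0.3116, 0.0407]
orientation: [-2.725, 1.539, -0.018]
force: [-0.4, -0.0, 0.3]
opening: 0.04
```

```bash
python3 go.py 460 -312.5 42 -59; python3 wr.py w8 grip,.461,-.311,.05,.064,.08
```

```text
t 11.4 pos [ 458.9 -311.6   40.7] yaw -58.92 tilt 0.95 open 40.0 F [-0.4  -0.04  0.26] q6 0.32
shift cm [ 0.14 -0.05 -0.13] turn 0.0015 mag 0.2
grip 3303 [ 462.8 -309.3] [31.2 72.4] 30.7 0.0721
```

View pics/w8.png

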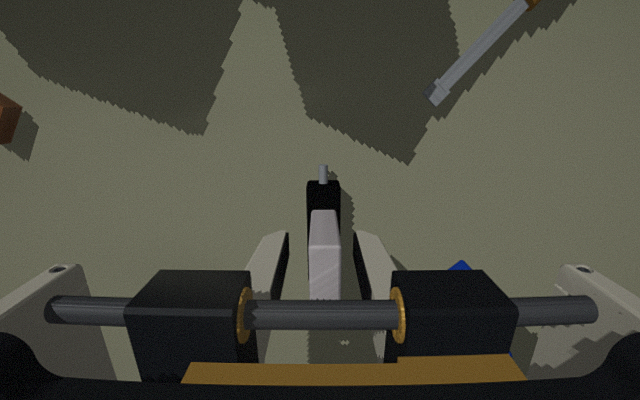

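>>> {"api": "play_rows", "payload": {
  "increments": [
    [[0.14, -0.05, -0.1, 0], [0.14, -0.05, -0.1, 0]]
  ]
}}

```text
t: 11.65
tool_pos: [0.4611, -0.3134, 0.0434]
orientation: [-2.725, 1.539, -0.022]
force: [0.5, -0.5, 1.1]
opening: 0.0398
```

>>> {"api": "play_rows", "payload": {
  "increments": [
    [[0, 0, 0, 0], [0, 0, 0, 0], [0, 0, 0, 0], [0, 0, 0, 0], [0, 0, 0, 0]]
  ],
  "jaw": 1.0,
  "squeeze": 30
}}

```text
t: 12.15
tool_pos: [0.4611, -0.3135, 0.0436]
orientation: [-2.725, 1.539, -0.022]
force: [-1.1, 1.1, 2.3]
opening: 0.016
```

```bash
python3 go.py 460 -312.5 240 -59
```

```text
t 12.15 pos [ 461.1 -313.5   43.6] yaw -58.92 tilt 1.05 open 16.0 F [-1.06  1.09  2.26] q6 0.32
shift cm [-1.000e-02 -2.900e-01 -1.964e+01] turn 0.0014 mag 19.64
```

>>> {"api": "play_rows", "payload": {
  "increments": [
    [[0, 0, -0.5, 0], [0, 0, -2.5, 0], [0, 0, -6, 0], [0, 0, -10, 0], [0, 0, -14, 0]]
  ]
}}

```text
t: 12.65
tool_pos: [0.458, -0.3134, 0.1846]
orientation: [-2.725, 1.539, -0.02]
force: [-0.3, -1.1, -1.6]
opening: 0.0158
```

>>> {"api": "play_rows", "payload": {
  "increments": [
    [[0, 0, -3, 0], [0, 0, -5, 0], [0, 0, -6.5, 0], [0, 0, -6.5, 0]]
  ]
}}

```text
t: 13.05
tool_pos: [0.4577, -0.3143, 0.2519]
orientation: [-2.726, 1.54, -0.026]
force: [0.0, -1.2, -1.6]
opening: 0.0156
```

```bash
python3 wr.py w9; python3 go.py 606.5 -13.5 250 -80.4; python3 - <<'E'
from plant import *
import cv2
p,d=read_camera("scene");cv2.imwrite("pics/s2.png",cv2.resize(p[30:330,150:550],(800,600)))
E
```

```text
t 13.1 pos [ 457.1 -313.8  249.9] yaw -58.92 tilt 1.03 open 15.8 F [-0.32  0.14 -2.22] q6 0.32
shift cm [-18.01 -28.3    0.35] turn 0.375 mag 33.54
```

View pics/s2.png

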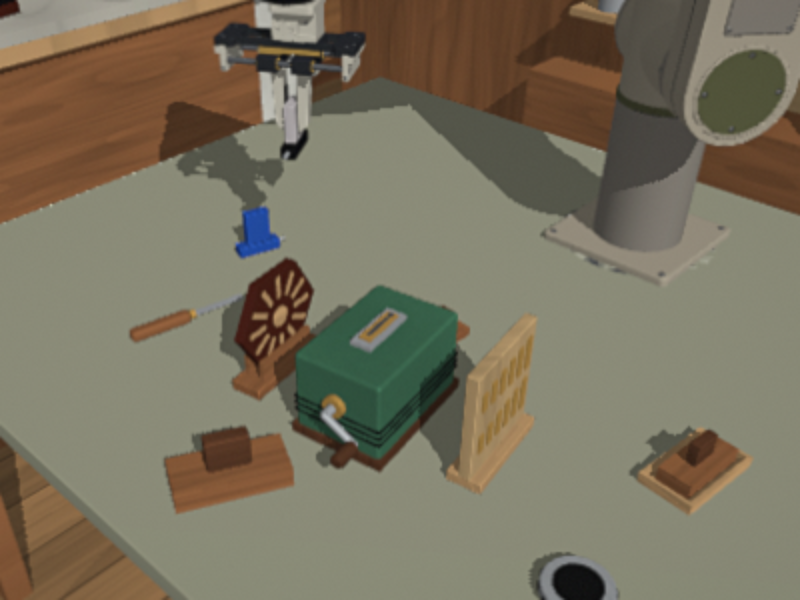

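View pics/w9.png

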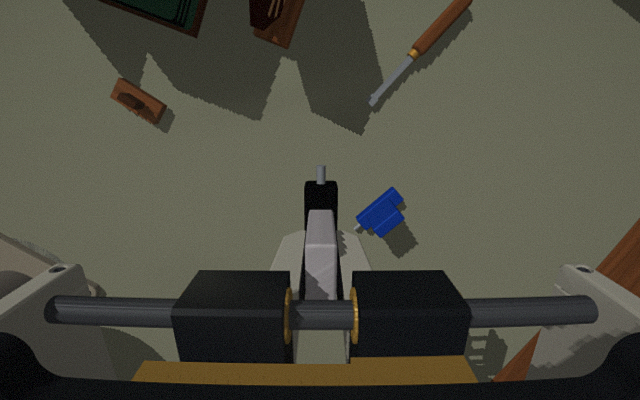

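>>> {"api": "play_rows", "payload": {
  "increments": [
    [[-1.5, -2.4, 0, 0.04], [-3.8, -6, 0, 0.1], [-6, -9.5, 0, 0.16], [-8, -12.6, 0, 0.22], [-9.6, -15.1, 0, 0.26]]
  ]
}}

```text
t: 13.65
tool_pos: [0.5361, -0.1509, 0.2481]
orientation: [-2.501, 1.881, -0.01]
force: [0.3, -0.4, -1.9]
opening: 0.0157
```

```bash
python3 go.py 606.5 -13.5 245 -80.4
```

```text
t 13.65 pos [ 536.1 -150.9  248.1] yaw -73.9 tilt 0.81 open 15.7 F [ 0.34 -0.4  -1.89] q6 0.92
shift cm [-11.24 -10.57   0.48] turn 0.1134 mag 15.44
```

>>> {"api": "play_rows", "payload": {
  "increments": [
    [[-2.2, -2.1, 0, 0.03], [-5, -4.7, 0, 0.06], [-8, -7.5, 0, 0.1], [-10.4, -9.8, 0.2, 0.113], [-11.2, -10.5, 0.3, 0.113]]
  ]
}}

```text
t: 14.15
tool_pos: [0.6057, -0.0109, 0.2439]
orientation: [-2.394, 2.017, -0.003]
force: [-0.7, 0.5, -2.7]
opening: 0.0157
```

>>> {"api": "play_rows", "payload": {
  "increments": [
    [[0, 0, 0, 0], [0, 0, 0, 0]]
  ]
}}

```text
t: 14.35
tool_pos: [0.6047, -0.0112, 0.2419]
orientation: [-2.396, 2.017, 0.001]
force: [-0.1, 0.4, -2.5]
opening: 0.0161
```

```bash
python3 wr.py w10 box,.607,-.014,.115,.116,.123;python3 go.py 606.5 -13.5 200 -80.4
```

```text
box 14555 [607.2 -13.7] [176.9 119.3] 9.5 0.1201
t 14.4 pos [604.8 -11.8 242.6] yaw -80.25 tilt 0.56 open 15.8 F [-0.87  0.11 -1.42] q6 1.29
shift cm [ 0.22 -0.11  4.26] turn 0.0026 mag 4.26
```

View pics/w10.png

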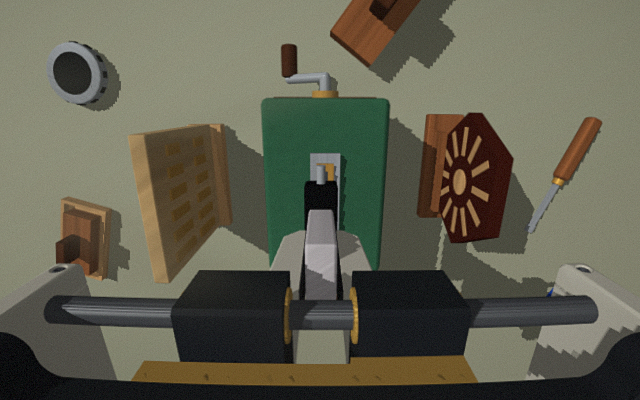

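>>> {"api": "play_rows", "payload": {
  "increments": [
    [[0.22, -0.11, 0.8, 0], [0.22, -0.11, 2, 0], [0.22, -0.11, 3.2, 0], [0.22, -0.11, 4, 0], [0.22, -0.11, 4, 0]]
  ]
}}

```text
t: 14.9
tool_pos: [0.6052, -0.0136, 0.2001]
orientation: [-2.396, 2.02, 0.004]
force: [-0.7, -0.1, -2.7]
opening: 0.0156
```

>>> {"api": "play_rows", "payload": {
  "increments": [
    [[0, 0, 0, 0], [0, 0, 0, 0]]
  ]
}}

```text
t: 15.1
tool_pos: [0.6053, -0.0136, 0.2002]
orientation: [-2.396, 2.02, 0.004]
force: [-0.1, 0.1, -1.6]
opening: 0.0157
```

```bash
python3 wr.py w11 ;python3 go.py 606.5 -13.5 185 -80.4;python3 - <<'E'
from h import *
P=np.load("pics/wP.npy");Z=P[...,2];b=cv2.imread("pics/w11.png")
# pickup bar top (tcp z -43.6+18)
from plant import read_state
zt=read_state()["tool_pos"][2]-.0436
d=np.hypot(P[...,0]-.6065,P[...,1]+.0135)
for n,z in(("bartop",.018),("griptop",.072)):
    m=(abs(Z-zt-z)<.004)&(d<.06);q=P[m]
    if len(q)<5: print(n,len(q));continue
    a=cv2.minAreaRect((q[:,:2]*1000).astype(np.float32));print(n,len(q),a,np.median(q[:,2]))
E
```

```text
t 15.15 pos [605.5 -13.5 200.5] yaw -80.26 tilt 0.48 open 16.0 F [ 0.88 -0.44 -2.28] q6 1.29
shift cm [ 0.02 -0.1   1.55] turn 0.0024 mag 1.55
bartop 993 ((624.5813598632812, -10.095582962036133), (33.22580337524414, 21.956697463989258), 9.034006118774414) 0.1744535769977092
griptop 2413 ((611.241943359375, -14.790565490722656), (36.43250274658203, 38.41968536376953), 46.92257308959961) 0.22877479291041233
```

View pics/w11.png

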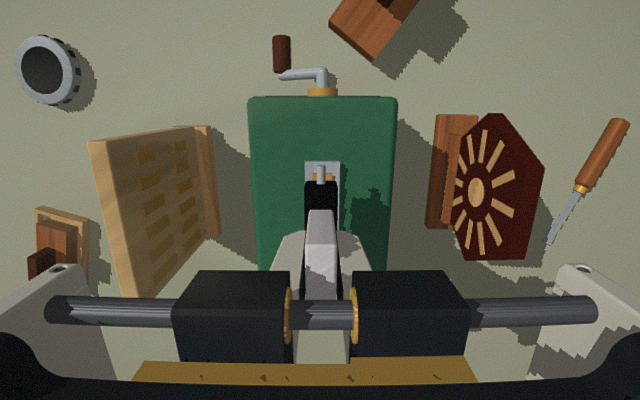

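>>> {"api": "play_rows", "payload": {
  "increments": [
    [[0, -0.03, 0.4, 0], [0, -0.03, 0.8, 0], [0, -0.03, 1.2, 0], [0, -0.03, 1.5, 0], [0, -0.03, 1.5, 0]]
  ]
}}

```text
t: 15.65
tool_pos: [0.6053, -0.0133, 0.1846]
orientation: [-2.396, 2.02, 0.005]
force: [-1.3, -0.1, -0.9]
opening: 0.0159
```

>>> {"api": "play_rows", "payload": {
  "increments": [
    [[0, 0, 0, 0], [0, 0, 0, 0]]
  ]
}}

```text
t: 15.85
tool_pos: [0.6053, -0.0133, 0.1846]
orientation: [-2.396, 2.02, 0.005]
force: [0.1, -0.2, -2.1]
opening: 0.016
```

```bash
python3 wr.py w12 tray,.438,.326,.09,.011,.017 box,.607,-.014,.115,.116,.122;python3 go.py 606.3 -13.5 184 -80.4;python3 - <<'E'
from h import *
from plant import *
P=np.load("pics/wP.npy");Z=P[...,2]
zt=read_state()["tool_pos"][2]-.0436
d=np.hypot(P[...,0]-.6065,P[...,1]+.0135)
m=(abs(Z-zt-.018)<.004)&(d<.06);q=P[m]
a=cv2.minAreaRect((q[:,:2]*1000).astype(np.float32));print(len(q),a,np.median(q[:,2]))
p,d=read_camera("scene");cv2.imwrite("pics/s3.png",cv2.resize(p[50:290,250:530],(700,600),interpolation=cv2.INTER_CUBIC))
p,d=read_camera("top");cv2.imwrite("pics/t3.png",cv2.resize(p[60:330,130:500],(800,584)))
P=cloud(d,camera_params("top"))
for n,c,z0,z1,r in(("shell",(.438,.326),.02,.03,.06),("grip",(.438,.326),.05,.06,.04),("pipe",(.674,.322),.008,.03,.06)):
    m=(P[...,2]>z0)&(P[...,2]<z1)&(np.hypot(P[...,0]-c[0],P[...,1]-c[1])<r);q=P[m]
    if len(q)>4: print(n,cv2.minAreaRect((q[:,:2]*1000).astype(np.float32)),np.median(q[:,2]))
E
```

```text
tray 750 [467.5 322.4] [71.  62.2] 84.2 0.0141
box 20150 [623.8 -10.8] [142.  119.3] 9.6 0.1201
t 15.9 pos [605.4 -13.3 184.7] yaw -80.26 tilt 0.47 open 15.8 F [-0.3  -0.48 -1.87] q6 1.29
shift cm [ 0.03 -0.08  0.07] turn 0.0024 mag 0.12
992 ((623.2178955078125, -10.120068550109863), (30.726144790649414, 21.94273567199707), 8.743102073669434) 0.15886483643765675
shell ((436.5306396484375, 321.33953857421875), (52.4426155090332, 95.12451934814453), 83.74728393554688) 0.025257973869109218
grip ((437.38189697265625, 324.64190673828125), (15.15572738647461, 36.130313873291016), 84.47420501708984) 0.055489762567998424
pipe ((674.9031982421875, 321.3097229003906), (74.05902862548828, 76.03584289550781), 85.29074096679688) 0.016341273920938204
```

View pics/s3.png

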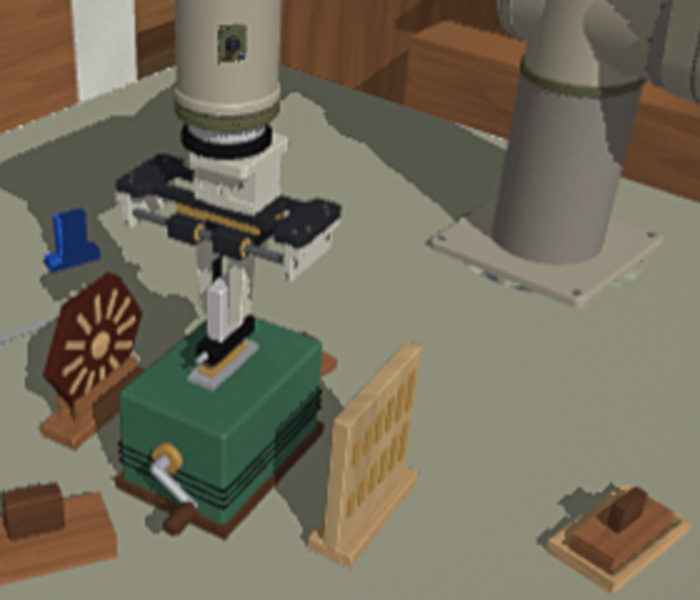

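View pics/t3.png

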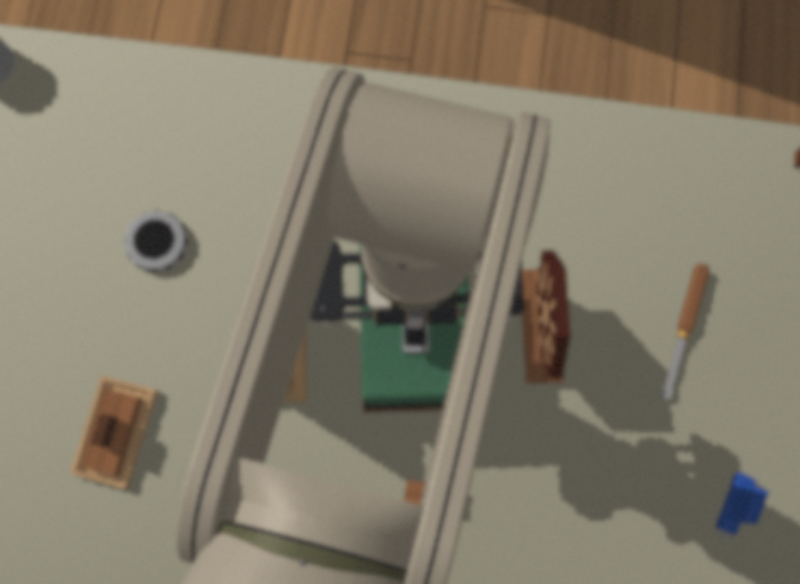

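```bash
python3 go.py 606.3 -13.5 184 -80.4; python3 -c "
from plant import *
print(read_state()['dq'].round(4)); print(close_job())"
```

```text
t 16.0 pos [605.5 -13.3 184.8] yaw -80.26 tilt 0.47 open 16.0 F [ 0.08  0.94 -2.18] q6 1.29
shift cm [ 0.03 -0.08  0.08] turn 0.0024 mag 0.12
[-0.0012  0.0007  0.0003  0.0008  0.0013 -0.0003]
the job is handed in; nothing more can be done
None
```

I set the dust cap down flat in the tray and let it go. I then carried the pickup over the pan rack and handed the job in at 16 s, still holding it motionless above the reed shoe.

| Item | Last check |
|---|---|
| Cap in tray | Within about 1–2 mm of the tray's centre; shell top at 25 mm, as expected for a cap seated on the tray floor |
| Pickup height | Underside about 12 mm above the reed shoe |
| Pickup centring | Within about 1–2 mm of the reed's centre in plan |
| Pickup lengthwise | About 1° off the reed at most |
| Pickup tilt | Gripper tilt about 0.5° |
| Grip | Fingers closed on the 16 mm grip, squeeze set to 30 N |
| Joint speeds | About zero |
| Pitch pipe | In place, within about 1 mm |
| Reed lifter | Looked unmoved in the last top picture; not measured again |

No check failed. Two measurements were less certain:
- **Cap:** my last top-camera fit of the cap's shell was partly merged with the tray wall, reading 52 mm wide instead of 42. I relied on the earlier wrist-camera fit and the grip-bar fit instead.
- **Wrist camera:** one early picture, taken while the arm was still settling, read about 6 mm off. I retook it before gripping the cap.

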